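# Lid the round jars for the kiln

### The arm

A 6-joint arm with a two-finger parallel gripper is mounted at the origin on a cart in front of the work surface, level with it; the furniture and walls round the work are solid. World frame = base frame: x ahead of the robot, y to its left, z up, the work surface at z = 0. Lengths are in m, angles in rad, forces in N, time in s.
With the tool pointing down it reaches from about 0.225 to 0.875 m from the base axis. Payload 3.4 kg.
Tool frame: the origin (TCP) lies at the very end of the fingers, on their centre line; the grasp point (between the pads) lies 19 mm behind it; z points along the fingers, y is the line along which they close (so a half turn about z gives the same grasp; the last joint's range is limited). The gripper opens to 85 mm and grips with 20 to 120 N. Pads are 22 mm wide; open, the fingers measure 114 mm over their backs; the gripper's body (76 mm by 85 mm) begins 54 mm behind the grasp point. The pads swing forward as they close: fully open they stand 13 mm farther back than shut.
Start: joints at [-1.436, 0.276, 1.505, -0, 1.361, -0.121], TCP at [0.145, -0.556, 0.231] pointing down, gripper open.
Joint ranges: [-2.89, 2.89], [-0.75, 2.08], [0.22, 2.7], [-1.18, 4.32], [0.11, 2.71], [-2.7, 2.7]. Speed limits (rad/s): [2.57, 2.57, 3.14, 3.14, 3.14, 3.14].

### API

Orientations are given as a unit quaternion [w, x, y, z].
In Python, from rig import manip, get_image, camera_info gives the robot as it stands. The module is installed in compiled form; this text tells all that it offers.
- The arm moves only by the shell command python3 -m crank 'ROWS' [FORCE]. ROWS is a JSON object of lists of equal length, an entry for each row: "translation": the shift along the tool's x, y, z in mm, a list of three; "roll": the turn about the tool's z in rad; "fingers": the opening, from 0 (shut) to 1 (fully open). A call has 1 to 8 rows; each row shifts and turns the commanded pose from where the row before left it, along the tool's axes as they then stand; what a row does not reach is not made up. A row lasts 1/10 s, in which the tool goes at most 50 mm and 8.59 degrees, less where a joint would pass 70% of its speed; a pose out of reach is approached as far as the arm can. A call is refused whole if a number of a shift passes 50 or a number of a turn 0.15, either way. A call with a gripper value outside its range is refused whole. The fingers move at their own pace and stop on an object; FORCE is the grip in N (left out, the last holds). Time passes only in rows, so rows that do not move let the fingers close. It gives the time, the measured TCP pose, the force, the opening and the grip force at its end, in the units of the state.
- manip.get_state(): the state, without advancing time (a new reading comes with each control period).
- get_image(name): name is "scene" or "top" or "wrist"; returns the picture (480x640x3 uint8, blue, green, red); there is no depth.
- camera_info(name): a dict with "mtx" (3x3 intrinsics, pixels), "rvec" (rotation vector, rad) and "tvec" (3), from world to camera coordinates, as OpenCV has them. Camera axes: x right, y down, z forward; pixel columns grow to the right and rows downward; lengths in m; the calibration is good to about 2 mm. A picture is of the moment at which its call begins: read the wrist's pose just before it. camera_info takes no time and is no camera call; for the wrist camera it gives the pose at the moment of the call.
- manip.sign_off(): hands the job in; it is judged then, once.
The state is a dict: "clock": time; "qpos": joint angles; "qd": joint speeds; "effort": joint torques, N m; "position": TCP position; "ee_rot": TCP orientation; "contact_force": force on the tool from outside, world axes, zero at the start; "moment": the same for the moment, N m; "width": finger opening in m; "gripper_force": force on a finger pad.
Only numpy, scipy, OpenCV 4.12 (cv2) and the standard library are available. Lean on these libraries where they do the work, as an engineer would, in place of code of your own. Each camera call takes 0.05 s, during which the arm holds its last target. There are 200 camera calls.

### The job

The three round jars are ready for the kiln: put on each of them the round lid that fits it, properly seated on the rim, and let go. Leave the jars standing where they are, and leave the square lid lying where it is: its caddy must dry open.

Things in the scene. Friction and masses are not known exactly. Their poses are not given: they have to be found in the camera images.
- small_jar: the small round open jar, loose, plain buff unglazed clay: 42 mm outside diameter at the rim (up to 46 mm at the belly), mouth 32 mm wide, 54 mm high. Origin at the centre of its underside on the table, z up.
- medium_jar: the medium round open jar, loose, plain buff unglazed clay: 56 mm outside diameter at the rim (up to 60 mm at the belly), mouth 46 mm wide, 48 mm high. Origin at the centre of its underside on the table, z up.
- large_jar: the large round open jar, loose, plain buff unglazed clay: 70 mm outside diameter at the rim (up to 74 mm at the belly), mouth 60 mm wide, 42 mm high. Origin at the centre of its underside on the table, z up.
- small_lid: small round lid, loose, same clay, lying right way up: plate 48 mm across, 6 mm thick; under it a flange 8 mm deep, tapering from 20 down to 14 mm across; on top a round knob 24 mm high, 22 mm across at its widest (14 to 20 mm above the plate). Origin: centre of the flange's underside, z up; plate top at 14, knob top at 38 mm. Seated on its jar the origin is 8 mm below the rim.
- medium_lid: medium round lid, loose, same clay, lying right way up: plate 62 mm across, 6 mm thick; under it a flange 8 mm deep, tapering from 34 down to 28 mm across; on top a round knob 24 mm high, 22 mm across at its widest (14 to 20 mm above the plate). Origin: centre of the flange's underside, z up; plate top at 14, knob top at 38 mm. Seated on its jar the origin is 8 mm below the rim.
- large_lid: large round lid, loose, same clay, lying right way up: plate 76 mm across, 6 mm thick; under it a flange 8 mm deep, tapering from 48 down to 42 mm across; on top a round knob 24 mm high, 22 mm across at its widest (14 to 20 mm above the plate). Origin: centre of the flange's underside, z up; plate top at 14, knob top at 38 mm. Seated on its jar the origin is 8 mm below the rim.
- square_lid: the square lid, loose, same clay and same knob, plate 54 x 54 mm: belongs to the open square caddy standing behind (50 x 50 x 45 mm, fixed) and is not to be moved. Origin at the centre of its underside, knob top at z = 38 mm.
There are look-alikes about, which are no part of the job. What is shaped like the large_lid but turquoise or yellow is not meant.

How it is judged:
By the outcome, as a careful person would: the job done as asked, in the order asked, and still so for the second after the job is handed in, with the robot touching nothing.
It also fails if it takes over 77 s, if anything falls off the work surface, if the arm or the gripper's body presses on something with over 40 N, if the wrist force passes 120 N, or if a joint passes its speed limit or range.

## Working session

There is one attempt and no reset: what is moved stays moved. The work goes in short steps, Python scripts to look and compute and a shell command to move; the robot and the scene stay as the last step left them, time stands still between calls to the robot, and variables do not carry over. Pictures are saved under pics/ and viewed, at most 16 in all, crops included, and the job is handed in when it is done.

```bash
mkdir -p pics; python3 - <<'E'
from rig import manip,get_image,camera_info
import cv2
print(manip.get_state())
for n in("top","scene"):
    cv2.imwrite(f"pics/{n}0.png",get_image(n)); print(n,camera_info(n))
E
```

```text
{'clock': 0.0, 'qpos': array([-1.43599907e+00,  2.76611055e-01,  1.50614968e+00,  3.99741827e-05,
        1.36067646e+00, -1.21015260e-01]), 'qd': array([ 0.00046751,  0.00012419, -0.00064433, -0.00031717, -0.00186071,
        0.00048639]), 'effort': array([ 1.16350442e-03, -4.16764462e+01, -2.45805699e+01, -1.41370248e-05,
        1.09811506e-02, -2.60997538e-06]), 'position': array([ 0.14542221, -0.55576385,  0.23042395]), 'ee_rot': array([-9.22383407e-04,  9.91831253e-01,  1.27553578e-01,  1.31878614e-05]), 'contact_force': array([ 0.66723408, -0.29748451, -0.59636914]), 'moment': array([0.00354367, 0.01595636, 0.02063225]), 'gripper_force': 0.0, 'width': 0.0854513919284869}
top {'mtx': array([[444.43746148,   0.        , 320.02727006],
       [  0.        , 444.43746148, 240.79949429],
       [  0.        ,   0.        ,   1.        ]]), 'rvec': array([ 2.1788131 , -2.15021357,  0.07711823]), 'tvec': array([-0.2110432 ,  0.49242657,  1.16893658])}
scene {'mtx': array([[594.7338397 ,   0.        , 311.21681156],
       [  0.        , 594.7338397 , 240.46444433],
       [  0.        ,   0.        ,   1.        ]]), 'rvec': array([ 1.86352874, -0.78219517,  0.48117906]), 'tvec': array([-0.51627819,  0.13433467,  1.1294992 ])}
```

View pics/top0.png

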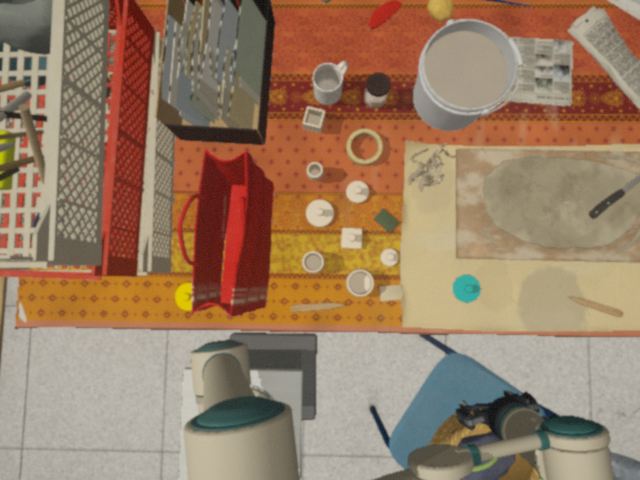

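View pics/scene0.png

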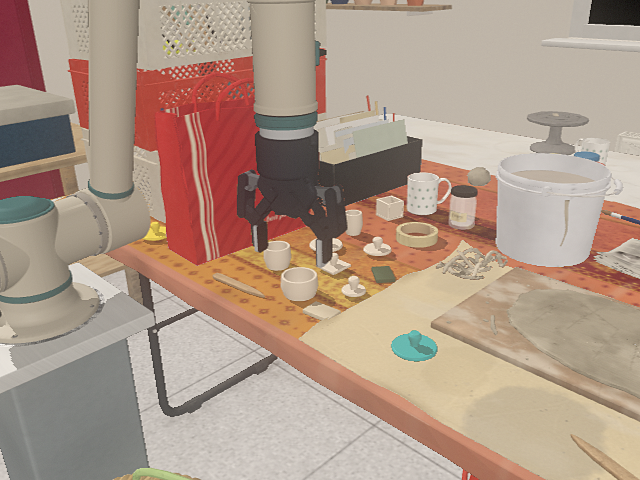

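The top view shows the small jar at (315,171), the medium jar at (313,262) and the large jar at (360,284). The large lid is at (320,212), the medium lid at (357,191), the small lid at (389,257) and the square lid at (351,237). The red bag fills the area left of x≈270. The scene view agrees. Next I measure the positions.

```bash
cat > h.py <<'E'
import cv2,numpy as np
from rig import manip,get_image,camera_info
def cast(ci,uv,z):
    R=cv2.Rodrigues(ci["rvec"])[0]; t=ci["tvec"]
    p=cv2.undistortPoints(np.array([[uv]],float),ci["mtx"],None)[0,0]
    c=-R.T@t; d=R.T@np.array([p[0],p[1],1]); return c+d*(z-c[2])/d[2]
def mask(im,smax=85,vmin=150):
    hsv=cv2.cvtColor(im,cv2.COLOR_BGR2HSV)
    return cv2.inRange(hsv,(0,0,vmin),(180,smax,255))
def blobs(m,amin):
    n,l,s,c=cv2.connectedComponentsWithStats(m)
    return [(s[i],c[i]) for i in range(1,n) if s[i][4]>=amin]
E
python3 - <<'E'
from h import *
im=cv2.imread("pics/top0.png"); ci=camera_info("top")
print("cam",cast(ci,(320,240),10)[:0], -cv2.Rodrigues(ci["rvec"])[0].T@ci["tvec"])
m=mask(im)
m[:150]=0;m[305:]=0;m[:,:290]=0;m[:,402:]=0
for s,c in blobs(m,40):
    x,y,w,h,a=s; ctr=(x+(w-1)/2,y+(h-1)/2)
    print(s,c.round(1),*[cast(ci,ctr,z)[:2].round(4) for z in(0.014,0.045)])
cr=im[150:310,285:410]
cv2.imwrite("pics/crop0.png",cv2.resize(np.hstack([cr,cv2.cvtColor(m,8)[150:310,285:410]]),None,fx=3,fy=3,interpolation=2))
w=camera_info("wrist");R=cv2.Rodrigues(w["rvec"])[0];print(w["mtx"],-R.T@w["tvec"],R)
E
```

```text
cam [] [ 0.3863012  -0.22970401  1.20475862]
[307 162  16  17 165] [314.4 170.6] [ 0.6898 -0.1865] [ 0.6819 -0.1877]
[346 181  23  22 394] [357.1 191.4] [ 0.6314 -0.3029] [ 0.625  -0.3009]
[306 200  28  27 597] [319.5 212.7] [ 0.5713 -0.2019] [ 0.5665 -0.2026]
[341 228  21  21 400] [351.3 237.9] [ 0.5044 -0.2876] [ 0.5013 -0.2861]
[381 249  17  17 240] [389. 257.] [ 0.4545 -0.3894] [ 0.4528 -0.3853]
[302 251  22  22 355] [313. 262.] [ 0.4398 -0.185 ] [ 0.4384 -0.1862]
[346 269  28  28 595] [359.6 282.5] [ 0.3855 -0.3111] [ 0.3856 -0.309 ]
[381 285  21  16 287] [391.  292.6] [ 0.3603 -0.3947] [ 0.361  -0.3904]
[[409.30692544   0.         319.48532944]
 [  0.         409.30692544 241.29395526]
 [  0.           0.           1.        ]] [ 0.21420279 -0.53908321  0.37362976] [[ 0.2532923  -0.96738813 -0.00179562]
 [-0.92938021 -0.243855    0.27710496]
 [-0.26850592 -0.06851974 -0.96083798]]
```

View pics/crop0.png

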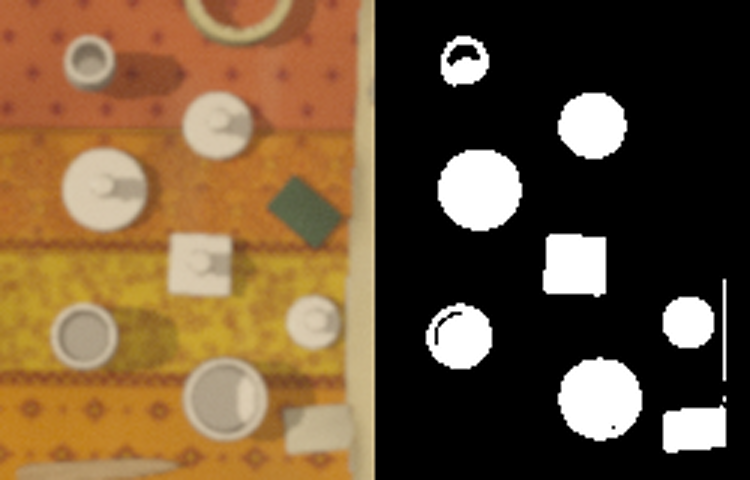

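The crop confirms all seven items, and their sizes and positions fit the plates and rims I was given. I'll square the tool to the world axes and move above the middle for one close wrist view.

```bash
python3 -m crank '{"translation":[[0,0,0],[0,0,0],[36,-30,-2],[36,-30,-2],[36,-30,-2],[36,-30,-2],[36,-30,-2],[36,-30,-2]],"roll":[0.128,0.128,0,0,0,0,0,0],"fingers":[1,1,1,1,1,1,1,1]}' 40
python3 - <<'E'
from h import *
ci=camera_info("scene")
print("bag foot",cast(ci,(190,262),0))
b=cast(ci,(190,262),0)
for z in(.2,.25,.3,.35): print(z,cast(ci,(160,112),z).round(3),cast(ci,(325,85),z).round(3), cast(camera_info("top"),(273,190),z).round(3),cast(camera_info("top"),(240,155),z).round(3))
E
```

```text
clock: 0.9
position: [0.3626, -0.3748, 0.2431]
ee_rot: [-0.0, 1.0, -0.0, -0.0]
contact_force: [0.2, -1.0, 0.1]
width: 0.0856
gripper_force: 0.0
bag foot [ 0.31921013 -0.03155438  0.        ]
0.2 [0.638 0.563 0.2  ] [1.308 0.506 0.2  ] [ 0.595 -0.099  0.2  ] [ 0.676 -0.02   0.2  ]
0.25 [0.51  0.343 0.25 ] [1.089 0.294 0.25 ] [ 0.584 -0.105  0.25 ] [ 0.662 -0.03   0.25 ]
0.3 [0.381 0.123 0.3  ] [0.87  0.082 0.3  ] [ 0.574 -0.112  0.3  ] [ 0.647 -0.041  0.3  ]
0.35 [ 0.253 -0.097  0.35 ] [ 0.651 -0.131  0.35 ] [ 0.564 -0.118  0.35 ] [ 0.633 -0.051  0.35 ]
```

```bash
python3 -m crank '{"translation":[[40,-28,-2],[40,-28,-3],[40,-28,-3],[0,0,0],[0,0,0]],"roll":[0,0,0,0,0],"fingers":[1,1,1,1,1]}'
python3 - <<'E'
from h import *
ci=camera_info("wrist");im=get_image("wrist");cv2.imwrite("pics/w1.png",im)
R=cv2.Rodrigues(ci["rvec"])[0]
np.savez("w1.npz",**ci)
for n,p in dict(ml=(.631,-.303,.014),ll=(.571,-.202,.014),sl=(.4545,-.389,.014),sj=(.68,-.188,.054),mj=(.438,-.186,.048),lj=(.3855,-.309,.042)).items():
    print(n,cv2.projectPoints(np.array([p]),ci["rvec"],ci["tvec"],ci["mtx"],None)[0].ravel().round())
E
```

```text
clock: 1.4
position: [0.4818, -0.2915, 0.2507]
ee_rot: [-0.0, 1.0, 0.001, -0.001]
contact_force: [0.4, 0.2, -0.5]
width: 0.0853
gripper_force: 0.0
ml [333.  26.]
ll [217. 101.]
sl [420. 230.]
sj [174. -64.]
mj [200. 257.]
lj [337. 308.]
```

View pics/w1.png

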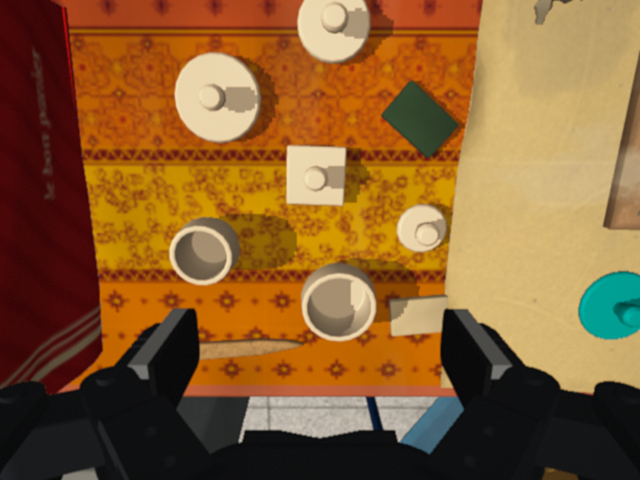

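The wrist view shows the large lid at (218,97), the small lid at (422,228), the medium jar's rim at (201,253) and the large jar's rim at (339,305). All are within a few pixels of the projections from the top view. I'll refine those now.

```bash
cat >> h.py <<'E'
def circ(im,ci,p,r,tol=0.012):
    """refine a known circle of radius r m at world p: Hough near its projection, then cast back at height p[2]"""
    R=cv2.Rodrigues(ci["rvec"])[0]; d=(R@np.array(p)+ci["tvec"])[2]; f=ci["mtx"][0,0]; rp=r*f/d
    u,v=cv2.projectPoints(np.array([p],float),ci["rvec"],ci["tvec"],ci["mtx"],None)[0].ravel()
    k=int(rp*1.9); x0,y0=max(0,int(u)-k),max(0,int(v)-k)
    c=cv2.cvtColor(im[y0:int(v)+k,x0:int(u)+k],cv2.COLOR_BGR2GRAY); c=cv2.resize(c,None,fx=2,fy=2,interpolation=cv2.INTER_CUBIC)
    h=cv2.HoughCircles(cv2.GaussianBlur(c,(5,5),0),cv2.HOUGH_GRADIENT_ALT,1.5,8,param1=120,param2=.5,minRadius=int(2*rp*.9),maxRadius=int(2*rp*1.1)+1)
    if h is None: return []
    return [(((a/2-.25+x0),(b/2-.25+y0),q/2,round(rp,1)),cast(ci,(a/2-.25+x0,b/2-.25+y0),p[2]).round(4)) for a,b,q in h.reshape(-1,h.shape[-1])[:4,:3]]
E
python3 - <<'E'
from h import *
ci=dict(np.load("w1.npz"));im=cv2.imread("pics/w1.png")
for n,p,r in[("ll",(.571,-.202,.014),.038),("sl",(.4545,-.389,.014),.024),("mj rim",(.438,-.186,.048),.028),("mj mouth",(.438,-.186,.048),.023),("lj rim",(.3855,-.309,.042),.035),("lj mouth",(.3855,-.309,.042),.030)]:
    for a,b in circ(im,ci,p,r): print(n,np.round(a,1),b)
m=mask(im)
for s,c in blobs(m,800):
    x,y,w,h,a=s
    if h<120 and w<120:
        q=max(cv2.findContours(m[y:y+h,x:x+w],0,1)[0],key=cv2.contourArea)
        print(s,c.round(1), cv2.fitEllipse(q)[:2],cast(ci,(x+(w-1)/2,y+(h-1)/2),.014).round(4))
E
```

```text
ll [215.8  97.2  43.1  43.3] [ 0.5741 -0.2011  0.014 ]
ll [235.2 100.2  42.3  43.3] [ 0.5716 -0.218   0.014 ]
sl [422.2 228.2  24.2  25.1] [ 0.4562 -0.3907  0.014 ]
mj rim [201.2 251.5  32.5  31.5] [ 0.443  -0.1876  0.048 ]
mj rim [197.5 260.5  29.5  31.5] [ 0.4346 -0.1836  0.048 ]
mj mouth [200.  253.2  26.3  25.9] [ 0.4414 -0.1864  0.048 ]
lj rim [337.8 303.   38.2  37.3] [ 0.3909 -0.3096  0.042 ]
lj mouth [336.5 307.   34.1  31.9] [ 0.3868 -0.3085  0.042 ]
lj mouth [336.5 307.   29.8  31.9] [ 0.3868 -0.3085  0.042 ]
lj mouth [338.  289.   31.6  31.9] [ 0.4051 -0.3096  0.042 ]
lj mouth [332.  296.5  31.2  31.9] [ 0.3975 -0.3042  0.042 ]
[ 298    0   71   62 3580] [332.6  27.7] ((34.85750198364258, 27.413057327270508), (64.83468627929688, 72.73377227783203)) [ 0.6273 -0.3032  0.014 ]
[ 175   54   83   88 5595] [216.5  96.9] ((41.616153717041016, 42.95875549316406), (80.83616638183594, 88.40022277832031)) [ 0.5738 -0.2013  0.014 ]
[ 287  146   59   59 3185] [314.9 174.6] ((28.224220275878906, 28.606483459472656), (65.78286743164062, 65.93944549560547)) [ 0.5065 -0.289   0.014 ]
[ 398  205   47   46 1695] [421.  227.7] ((23.11321449279785, 22.734861373901367), (44.320350646972656, 47.34711456298828)) [ 0.4569 -0.3894  0.014 ]
[ 170  225   62   59 1665] [204.6 250.1] ((30.352420806884766, 29.311559677124023), (56.47319412231445, 62.26668167114258)) [ 0.4296 -0.1764  0.014 ]
[ 302  271   74   69 3163] [339.7 300.2] ((35.456207275390625, 33.82221984863281), (67.4240493774414, 74.79674530029297)) [ 0.3758 -0.3118  0.014 ]
[ 376  396   61   46 1495] [401.2 411.9] ((25.382015228271484, 15.93804931640625), (43.42280960083008, 55.71556854248047)) [ 0.2393 -0.3885  0.014 ]
```

```bash
python3 -m crank '{"translation":[[18.4,-18,38],[18.4,-18,38],[18.4,-18,38],[18.4,-18,38],[18.4,-18,39],[0,0,20],[0,0,20],[0,0,0]],"roll":[0,0,0,0,0,0,0,0],"fingers":[0.5,0.5,0.5,0.5,0.5,0.5,0.5,0.5]}' 40
python3 - <<'E'
from h import *
cv2.imwrite("pics/w2.png",get_image("wrist"))
E
```

```text
clock: 2.25
position: [0.5701, -0.2028, 0.0173]
ee_rot: [-0.001, 1.0, -0.001, -0.003]
contact_force: [-0.4, 0.3, 0.8]
width: 0.0426
gripper_force: 0.0
```

View pics/w2.png

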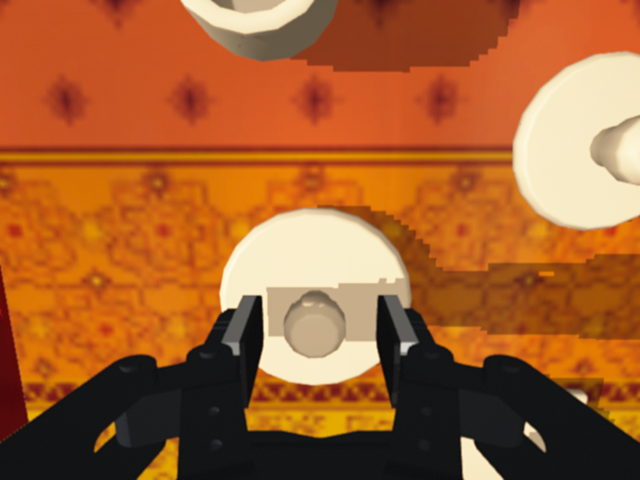

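The fingers straddle the knob, which is at (314,322), and the tips are above the plate. I'll nudge over and grip.

```bash
python3 -m crank '{"translation":[[3.5,-1.5,0],[0,0,0],[0,0,0],[0,0,0],[0,0,0],[0,0,0]],"roll":[0,0,0,0,0,0],"fingers":[0.5,0.1,0.1,0.1,0.1,0.1]}' 40
```

```text
clock: 2.9
position: [0.578, -0.2017, 0.0219]
ee_rot: [0.001, 1.0, 0.0, 0.001]
contact_force: [-0.2, 0.3, 5.2]
width: 0.0193
gripper_force: 39.2
```

```bash
python3 -m crank '{"translation":[[0,0,-20],[0,0,-40],[0,0,-40],[0,0,0],[0,0,0]],"roll":[0,0,0,0,0],"fingers":[0.1,0.1,0.1,0.1,0.1]}' 40
python3 - <<'E'
from h import *
cv2.imwrite("pics/w3.png",get_image("wrist"));s=manip.get_state();print(s["position"],s["width"],s["contact_force"])
E
```

```text
clock: 3.4
position: [0.5773, -0.2009, 0.1213]
ee_rot: [0.0, 1.0, -0.0, 0.001]
contact_force: [0.4, 0.3, -1.3]
width: 0.0192
gripper_force: 39.4
[ 0.57628547 -0.20049956  0.11984634] 0.0191880491453535 [-0.00806724  0.05650546 -1.11864813]
```

View pics/w3.png

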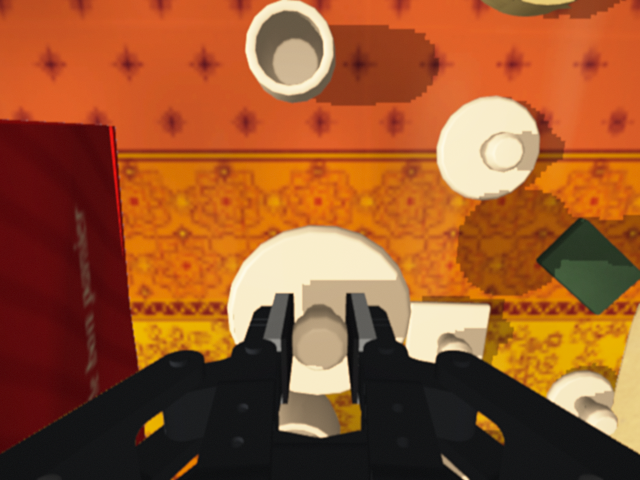

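The large lid is held level under the pads, with its plate ellipse centred near (319,311). The small jar's mouth is at (290,45) and the medium lid at (488,148). I'll measure the in-hand offset and those two.

```bash
python3 - <<'E'
from h import *
ci=camera_info("wrist");im=cv2.imread("pics/w3.png");s=manip.get_state();print(s["position"])
print("held plate",cast(ci,(319,311),.1155).round(4), "dia", (cast(ci,(410,311),.1155)-cast(ci,(228,311),.1155)).round(4))
for n,p,r in[("ml",(.631,-.303,.014),.031),("sj rim",(.68,-.188,.054),.021),("sj mouth",(.68,-.188,.054),.016)]:
    for a,b in circ(im,ci,p,r): print(n,np.round(a,1),b)
m=mask(im)
for s,c in blobs(m,800):
    x,y,w,h,a=s
    if h<140 and w<140: print(s,cast(ci,(x+(w-1)/2,y+(h-1)/2),.014).round(4))
E
```

```text
[ 0.57628547 -0.20049956  0.11984634]
held plate [ 0.5762 -0.2011  0.1155] dia [ 0.     -0.0718  0.    ]
ml [488.5 146.5  50.4  52.1] [ 0.6339 -0.3015  0.014 ]
sj rim [287.5  48.5  45.7  44.9] [ 0.6808 -0.1863  0.054 ]
sj mouth [289.8  45.5  34.8  34.2] [ 0.682  -0.1874  0.054 ]
sj mouth [284.5  62.8  33.8  34.2] [ 0.6746 -0.1848  0.054 ]
[ 246    0   88   97 4410] [ 0.6874 -0.1845  0.014 ]
[ 437   97  102  102 8112] [ 0.6333 -0.3009  0.014 ]
[ 289  317   61   79 3992] [ 0.4931 -0.2009  0.014 ]
[ 548  372   69   63 2505] [ 0.4551 -0.3888  0.014 ]
```

```bash
python3 -m crank '{"translation":[[-37.6,21.7,-4],[-37.6,21.7,-4],[-37.6,21.7,-4],[-37.6,21.7,-4],[-37.6,21.7,-4],[0,0,0],[0,0,0]],"roll":[0,0,0,0,0,0,0],"fingers":[0.1,0.1,0.1,0.1,0.1,0.1,0.1]}' 40; python3 -c "
from h import *
cv2.imwrite('pics/w4.png',get_image('wrist'));print(manip.get_state()['position'])"
```

```text
clock: 4.15
position: [0.3877, -0.309, 0.139]
ee_rot: [-0.001, 1.0, -0.001, -0.001]
contact_force: [0.5, -0.3, 0.2]
width: 0.0193
gripper_force: 39.5
[ 0.38866156 -0.308758    0.1391245 ]
```

View pics/w4.png

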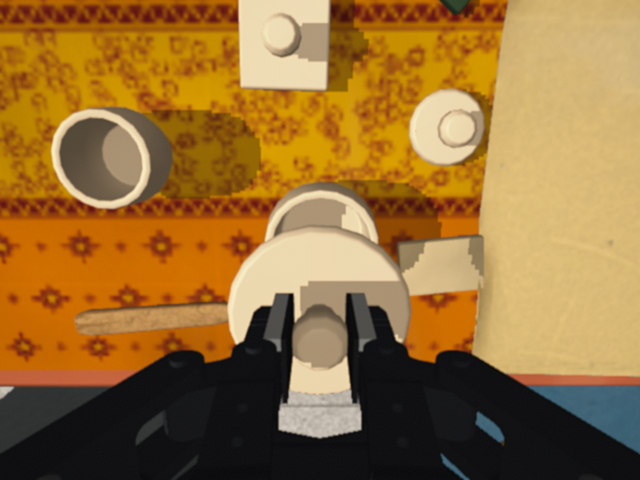

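The lid is over the large jar. The rim spans columns 265–377, centred at 321, against the lid's centre at 319. I'll lower it.

```bash
python3 -m crank '{"translation":[[0,0,35],[0,0,25],[0,0,12],[0,0,6],[0,0,2],[0,0,0]],"roll":[0,0,0,0,0,0],"fingers":[0.1,0.1,0.1,0.1,0.1,0.1]}' 40
```

```text
clock: 4.8
position: [0.3897, -0.3092, 0.0603]
ee_rot: [0.0, 1.0, 0.0, 0.0]
contact_force: [-0.1, -0.7, -1.5]
width: 0.0193
gripper_force: 39.5
```

```bash
python3 -m crank '{"translation":[[0,0,2],[0,0,1],[0,0,0]],"roll":[0,0,0],"fingers":[0.1,0.1,0.1]}' 40; python3 -m crank '{"translation":[[0,0,1],[0,0,1],[0,0,0]],"roll":[0,0,0],"fingers":[0.1,0.1,0.1]}' 40
```

```text
clock: 5.1
position: [0.3892, -0.3095, 0.0576]
ee_rot: [0.0, 1.0, -0.0, 0.0]
contact_force: [-0.2, 0.3, -0.2]
width: 0.0194
gripper_force: 39.5
clock: 5.4
position: [0.3891, -0.3095, 0.0559]
ee_rot: [0.0, 1.0, -0.0, 0.0]
contact_force: [-0.7, 1.2, 3.5]
width: 0.0195
gripper_force: 39.9
```

```bash
python3 -m crank '{"translation":[[0,0,0],[0,0,0],[0,0,0],[0,0,-20],[0,0,-40],[0,0,-40],[0,0,-30],[0,0,0]],"roll":[0,0,0,0,0,0,0,0],"fingers":[0.5,0.5,0.5,0.5,0.5,0.5,0.5,0.5]}' 40; python3 -c "
from h import *
cv2.imwrite('pics/w5.png',get_image('wrist'));print(manip.get_state()['position'])"
```

```text
clock: 6.2
position: [0.3912, -0.3117, 0.1897]
ee_rot: [0.004, 1.0, -0.0, 0.003]
contact_force: [0.2, 0.1, 0.2]
width: 0.0429
gripper_force: 0.0
[ 0.39001371 -0.3104161   0.18726619]
```

View pics/w5.png

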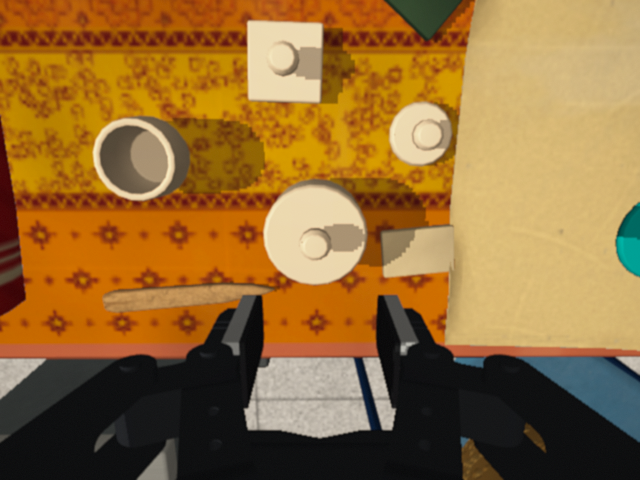

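The large lid sits level on its jar, with its plate at (316,232). Next is the small lid.

```bash
python3 -m crank '{"translation":[[16.8,20.1,32],[16.8,20.1,32],[16.8,20.1,32],[16.8,20.1,32],[0,0,20],[0,0,19],[0,0,0],[0,0,0]],"roll":[0,0,0,0,0,0,0,0],"fingers":[0.5,0.5,0.5,0.5,0.5,0.5,0.5,0.5]}' 40; python3 -c "
from h import *
cv2.imwrite('pics/w6.png',get_image('wrist'));print(manip.get_state()['position'])"
```

```text
clock: 7.05
position: [0.4554, -0.389, 0.017]
ee_rot: [-0.001, 1.0, -0.0, -0.001]
contact_force: [-0.1, -0.0, -0.1]
width: 0.0431
gripper_force: 0.0
[ 0.45607181 -0.389625    0.01817421]
```

View pics/w6.png

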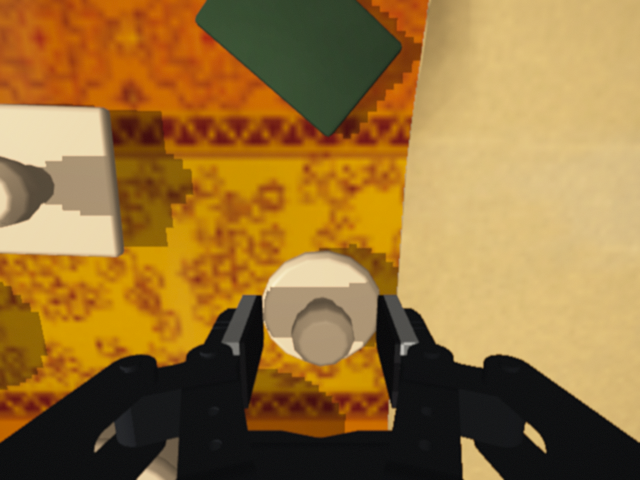

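The knob is at (322,335), centred between the pads. I'll grip and lift.

```bash
python3 -m crank '{"translation":[[0,0,-2],[0,0,0],[0,0,0],[0,0,0],[0,0,-20],[0,0,-40],[0,0,-40],[0,0,0]],"roll":[0,0,0,0,0,0,0,0],"fingers":[0.1,0.1,0.1,0.1,0.1,0.1,0.1,0.1]}' 40
```

```text
clock: 7.9
position: [0.459, -0.3927, 0.1263]
ee_rot: [0.005, 1.0, -0.0, 0.004]
contact_force: [-0.3, -0.8, -0.7]
width: 0.0194
gripper_force: 39.4
```

```bash
python3 -m crank '{"translation":[[32.1,-28.9,-4],[32.1,-28.9,-4],[32.1,-28.9,-4],[32.1,-28.9,-4],[32.1,-28.9,-4],[32.1,-28.9,-4],[32.4,-29.1,-4],[0,0,0]],"roll":[0,0,0,0,0,0,0,0],"fingers":[0.1,0.1,0.1,0.1,0.1,0.1,0.1,0.1]}' 40;  python3 -m crank '{"translation":[[0,0,0],[0,0,0]],"roll":[0,0],"fingers":[0.1,0.1]}' 40; python3 -c "
from h import *
cv2.imwrite('pics/w7.png',get_image('wrist'));print(manip.get_state()['position'])"
```

```text
clock: 8.7
position: [0.6852, -0.1827, 0.1476]
ee_rot: [-0.001, 1.0, 0.002, 0.002]
contact_force: [-0.9, 0.1, -0.2]
width: 0.0198
gripper_force: 39.4
clock: 8.9
position: [0.6801, -0.1877, 0.1474]
ee_rot: [0.0, 1.0, -0.0, -0.001]
contact_force: [0.2, 0.1, 0.3]
width: 0.0197
gripper_force: 39.4
[ 0.67997128 -0.18814573  0.1475988 ]
```

View pics/w7.png

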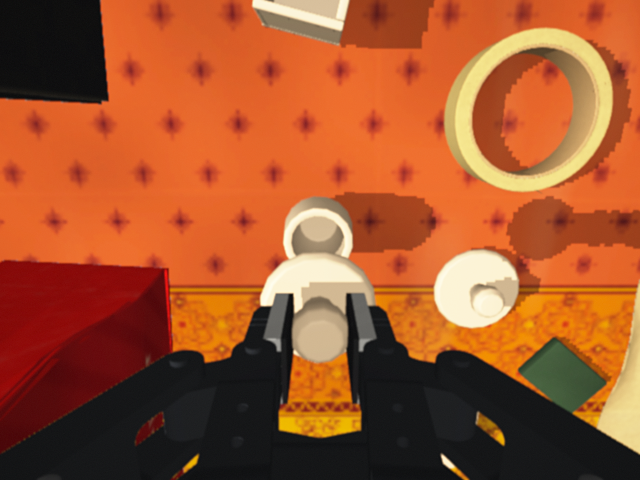

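The small lid is held level in front of the small jar's rim. The rim spans columns 284–353, centred at 318.5, against the lid's centre at 318. I'll check fore-aft alignment from the far edges.

```bash
python3 -c "
from h import *
ci=camera_info('wrist');g=cv2.cvtColor(cv2.imread('pics/w7.png'),6)
print(g[194:262,319])
P=lambda p:cv2.projectPoints(np.array([p]),ci['rvec'],ci['tvec'],ci['mtx'],None)[0].ravel().round(1)
for x in(.678,.682,.686): print(x,'rim far',P((x+.021,-.188,.054)),'mouth far',P((x+.016,-.188,.054)))
for dx in(-.003,0,.003):
  for z in (.1395,.1415): print(dx,z,'lid far',P((.680+dx+.024,-.188,z)), P((.680+dx,-.188-.024,z)))
"
```

```text
[136 137 135 131 129 132 132 134 137 138 138 140 138 151 195 235 246 246
 244 243 241 234 213 192 189 190 190 189 189 189 190 190 189 190 190 190
 191 191 191 191 191 191 190 190 193 194 190 174 154 146 145 144 142 142
 140 138 133 134 153 180 200 211 214 216 224 233 239 241]
0.678 rim far [317.8 214.5] mouth far [317.9 222.8]
0.682 rim far [317.8 207.9] mouth far [317.9 216.2]
0.686 rim far [317.8 201.2] mouth far [317.8 209.5]
-0.003 0.1395 lid far [316.9 257.1] [376.3 313.3]
-0.003 0.1415 lid far [316.9 258.7] [377.  315.5]
0 0.1395 lid far [316.9 249.7] [376.6 306.5]
0 0.1415 lid far [316.9 251.3] [377.3 308.7]
0.003 0.1395 lid far [316.9 242.3] [376.9 299.6]
0.003 0.1415 lid far [316.9 243.7] [377.6 301.7]
```

```bash
python3 -m crank '{"translation":[[3,0,0],[0,0,35],[0,0,25],[0,0,12],[0,0,4],[0,0,0],[0,0,2],[0,0,0]],"roll":[0,0,0,0,0,0,0,0],"fingers":[0.1,0.1,0.1,0.1,0.1,0.1,0.1,0.1]}' 40;python3 -m crank '{"translation":[[0,0,2],[0,0,0],[0,0,0]],"roll":[0,0,0],"fingers":[0.1,0.1,0.1]}' 40; python3 -c "
from h import *
cv2.imwrite('pics/w8.png',get_image('wrist'))"
```

```text
clock: 9.75
position: [0.685, -0.1877, 0.0715]
ee_rot: [0.0, 1.0, -0.0, 0.001]
contact_force: [0.5, 0.5, -0.2]
width: 0.0196
gripper_force: 39.4
clock: 10.05
position: [0.6843, -0.1873, 0.0685]
ee_rot: [0.0, 1.0, -0.0, 0.0]
contact_force: [0.6, -1.0, -0.9]
width: 0.0199
gripper_force: 39.4
```

View pics/w8.png

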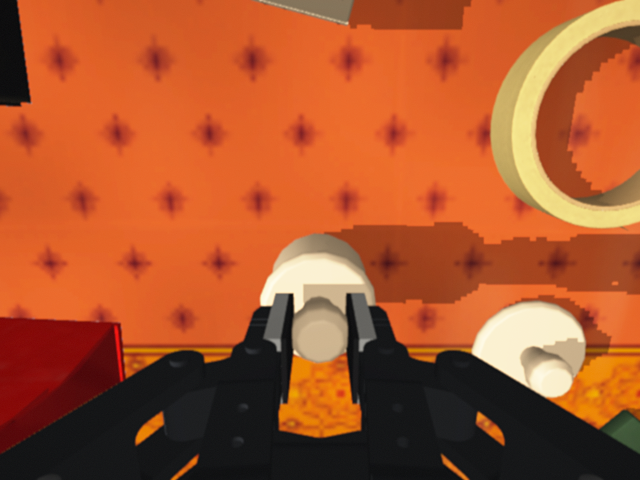

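The lid is low over the jar and centred, with no contact yet. I'll ease it down.

```bash
python3 -m crank '{"translation":[[0,0,1],[0,0,0],[0,0,0]],"roll":[0,0,0],"fingers":[0.1,0.1,0.1]}' 40;python3 -m crank '{"translation":[[0,0,1],[0,0,0],[0,0,0]],"roll":[0,0,0],"fingers":[0.1,0.1,0.1]}' 40
```

```text
clock: 10.4
position: [0.6847, -0.1875, 0.0681]
ee_rot: [0.0, 1.0, -0.0, 0.001]
contact_force: [0.4, 0.4, 4.9]
width: 0.0194
gripper_force: 39.8
clock: 10.7
position: [0.685, -0.1878, 0.0679]
ee_rot: [0.001, 1.0, -0.0, 0.001]
contact_force: [-1.3, 0.1, 8.1]
width: 0.0193
gripper_force: 40.1
```

```bash
python3 -m crank '{"translation":[[0,0,-1],[0,0,0],[0,0,0],[0,0,0],[0,0,-20],[0,0,-40],[0,0,-40],[0,0,0]],"roll":[0,0,0,0,0,0,0,0],"fingers":[0.1,0.5,0.5,0.5,0.5,0.5,0.5,0.5]}' 40; python3 -c "
from h import *
cv2.imwrite('pics/w9.png',get_image('wrist'));print(manip.get_state()['position'])"
```

```text
clock: 11.5
position: [0.6878, -0.1886, 0.174]
ee_rot: [0.002, 1.0, -0.0, 0.006]
contact_force: [1.2, 0.1, 0.1]
width: 0.0433
gripper_force: 0.0
[ 0.6861882  -0.18804177  0.17086753]
```

View pics/w9.png

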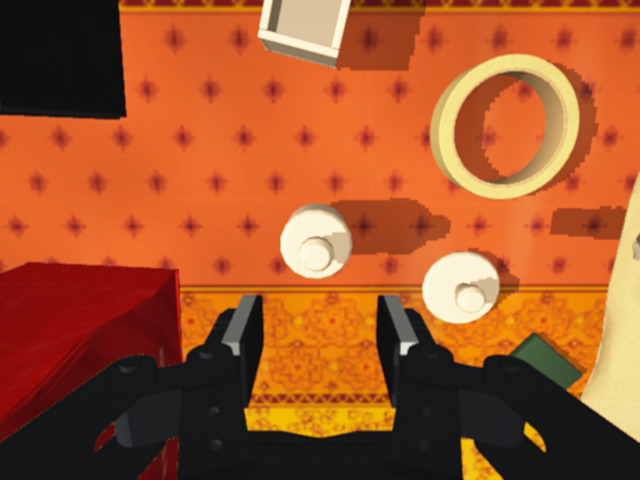

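The small lid is seated at (316,242). Next is the medium lid.

```bash
python3 -m crank '{"translation":[[-17,37.8,20],[-17,37.8,20],[-17,37.8,20],[0,0,40],[0,0,30],[0,0,18],[0,0,0],[0,0,0]],"roll":[0,0,0,0,0,0,0,0],"fingers":[0.5,0.5,0.5,0.5,0.5,0.5,0.5,0.5]}' 40; python3 -c "
from h import *
ci=camera_info('wrist');im=get_image('wrist');cv2.imwrite('pics/w10.png',im);print(manip.get_state()['position'])"
```

```text
clock: 12.35
position: [0.6326, -0.3003, 0.0183]
ee_rot: [-0.001, 1.0, -0.0, -0.001]
contact_force: [0.5, 0.1, 0.5]
width: 0.0429
gripper_force: 0.0
[ 0.63325491 -0.30060184  0.01929583]
```

View pics/w10.png

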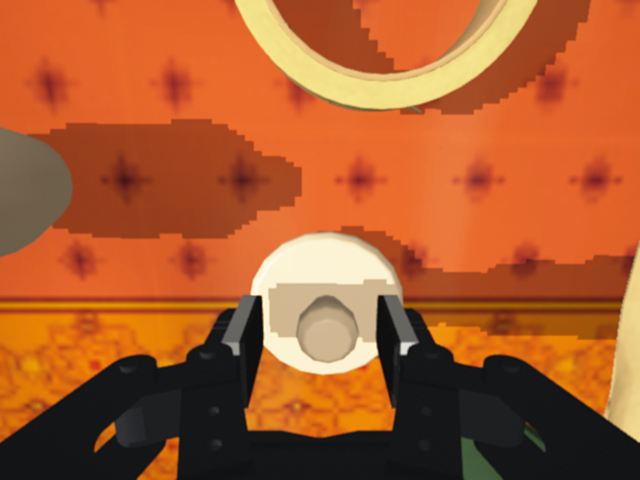

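The knob is at (327,329), about 3 mm right and 2–3 mm ahead of the pad centre. I'll nudge over, grip and lift.

```bash
python3 -m crank '{"translation":[[2.5,2.8,-1],[0,0,0],[0,0,0],[0,0,0],[0,0,-20],[0,0,-40],[0,0,-40],[0,0,-30]],"roll":[0,0,0,0,0,0,0,0],"fingers":[0.4,0.1,0.1,0.1,0.1,0.1,0.1,0.1]}' 40; python3 -m crank '{"translation":[[0,0,0],[0,0,0]],"roll":[0,0],"fingers":[0.1,0.1]}' 40
```

```text
clock: 13.2
position: [0.6359, -0.3036, 0.1525]
ee_rot: [0.0, 1.0, -0.0, 0.001]
contact_force: [0.8, -0.9, -0.0]
width: 0.0193
gripper_force: 39.4
clock: 13.4
position: [0.6354, -0.3033, 0.1504]
ee_rot: [0.0, 1.0, -0.0, 0.0]
contact_force: [-1.2, 0.4, -1.4]
width: 0.0199
gripper_force: 39.3
```

```bash
python3 -m crank '{"translation":[[-38.9,-23.4,0],[-38.9,-23.4,0],[-38.9,-23.4,0],[-38.9,-23.4,0],[-38.9,-23.4,0],[0,0,0],[0,0,0],[0,0,0]],"roll":[0,0,0,0,0,0,0,0],"fingers":[0.1,0.1,0.1,0.1,0.1,0.1,0.1,0.1]}' 40
python3 - <<'E'
from h import *
ci=camera_info('wrist');im=get_image('wrist');cv2.imwrite('pics/w11.png',im);p=manip.get_state()['position'];print(p)
P=lambda p:cv2.projectPoints(np.array([p]),ci['rvec'],ci['tvec'],ci['mtx'],None)[0].ravel().round(1)
for x in(.437,.441,.445): print(x,'rim far',P((x+.028,-.1865,.048)),'mouth far',P((x+.023,-.1865,.048)),'sides',P((x,-.1865+.028,.048)),P((x,-.1865-.028,.048)))
for dx in(-.003,0,.003): print(dx,'lid far',P((p[0]+dx+.031,p[1],p[2]-.0075)),P((p[0]+dx,p[1]+.031,p[2]-.0075)),P((p[0]+dx,p[1]-.031,p[2]-.0075)))
cv2.imwrite('pics/w11c.png',cv2.resize(im[170:350,220:420],None,fx=3,fy=3))
E
```

```text
clock: 14.2
position: [0.4418, -0.1869, 0.1496]
ee_rot: [-0.0, 1.0, -0.0, -0.0]
contact_force: [0.2, 0.2, -0.6]
width: 0.0193
gripper_force: 39.4
[ 0.44217312 -0.18712842  0.14971627]
0.437 rim far [317.5 205.2] mouth far [317.5 213.2] sides [272.8 249.3] [362.3 249.3]
0.441 rim far [317.5 198.6] mouth far [317.5 206.8] sides [272.6 243.1] [362.5 243.1]
0.445 rim far [317.5 192.1] mouth far [317.5 200.3] sides [272.4 236.9] [362.7 236.9]
-0.003 lid far [317.9 239.4] [241.1 313.4] [394.9 313.4]
0 lid far [317.9 231.8] [240.7 306.5] [395.3 306.6]
0.003 lid far [317.9 224.1] [240.3 299.6] [395.7 299.7]
```

View pics/w11c.png

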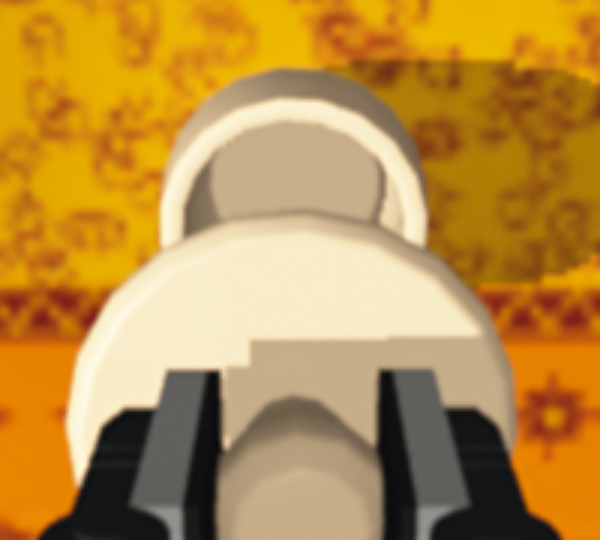

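The rim's far edge, at row 203, puts the jar at x≈0.439. Its sides are centred at column 318 and the lid's at 317, so the lid is within 1–2 mm and the clearance is 6 mm. I'll lower it.

```bash
python3 -m crank '{"translation":[[0,0,35],[0,0,30],[0,0,14],[0,0,5],[0,0,0],[0,0,2],[0,0,0],[0,0,0]],"roll":[0,0,0,0,0,0,0,0],"fingers":[0.1,0.1,0.1,0.1,0.1,0.1,0.1,0.1]}' 40;python3 -m crank '{"translation":[[0,0,1],[0,0,0],[0,0,0]],"roll":[0,0,0],"fingers":[0.1,0.1,0.1]}' 40
```

```text
clock: 15.05
position: [0.4418, -0.1868, 0.065]
ee_rot: [0.0, 1.0, -0.0, 0.001]
contact_force: [1.0, -0.1, -1.1]
width: 0.0189
gripper_force: 39.4
clock: 15.35
position: [0.4413, -0.1865, 0.0635]
ee_rot: [0.0, 1.0, -0.0, 0.0]
contact_force: [-0.1, 0.9, -0.6]
width: 0.0196
gripper_force: 39.4
```

```bash
python3 -m crank '{"translation":[[0,0,1],[0,0,0],[0,0,0]],"roll":[0,0,0],"fingers":[0.1,0.1,0.1]}' 40;python3 -m crank '{"translation":[[0,0,1],[0,0,0],[0,0,0]],"roll":[0,0,0],"fingers":[0.1,0.1,0.1]}' 40
```

```text
clock: 15.65
position: [0.4414, -0.1866, 0.0624]
ee_rot: [0.0, 1.0, -0.0, 0.0]
contact_force: [0.0, 0.4, 0.5]
width: 0.0192
gripper_force: 39.5
clock: 15.95
position: [0.4416, -0.1867, 0.0619]
ee_rot: [0.0, 1.0, -0.0, 0.0]
contact_force: [-1.3, 0.7, 6.0]
width: 0.0196
gripper_force: 39.9
```

```bash
python3 -m crank '{"translation":[[0,0,0],[0,0,0],[0,0,0],[0,0,-20],[0,0,-40],[0,0,-40],[0,0,-45],[0,0,-35]],"roll":[0,0,0,0,0,0,0,0],"fingers":[0.5,0.5,0.5,0.5,0.5,0.5,0.5,0.5]}' 40; python3 -m crank '{"translation":[[0,30,-10],[0,45,0],[0,30,0],[0,0,0],[0,0,0]],"roll":[0,0,0,0,0],"fingers":[0.5,0.5,0.5,0.5,0.5]}'; python3 -c "
from h import *
a=get_image('wrist');b=get_image('scene')[150:330,220:440];t=get_image('top')[150:310,285:410]
b=cv2.resize(b,(440,360),interpolation=2);t=cv2.resize(t,(281,360),interpolation=2)
cv2.imwrite('pics/fin.png',np.vstack([np.hstack([b,t]),np.pad(cv2.resize(a[:330],(436,225)),((0,0),(0,285),(0,0)))]))
ci=camera_info('top');m=mask(get_image('top'))
m[:150]=0;m[305:]=0;m[:,:290]=0;m[:,402:]=0
for s,c in blobs(m,40): print(s,cast(ci,(s[0]+(s[2]-1)/2,s[1]+(s[3]-1)/2),.055).round(4))
"
```

```text
clock: 16.75
position: [0.4416, -0.1867, 0.2438]
ee_rot: [0.001, 1.0, -0.0, 0.001]
contact_force: [0.3, -1.4, -0.3]
width: 0.0428
gripper_force: 0.0
clock: 17.25
position: [0.4409, -0.2916, 0.2507]
ee_rot: [-0.001, 1.0, -0.001, -0.0]
contact_force: [0.9, 0.4, -0.0]
width: 0.0427
gripper_force: 0.0
[306 161  17  18 252] [ 0.6807 -0.1867  0.055 ]
[326 196  38  43 523] [ 0.5551 -0.2682  0.055 ]
[ 337  208   65   97 3707] [ 0.4541 -0.3324  0.055 ]
[290 241  35  45 467] [ 0.4339 -0.1723  0.055 ]
[308 256  17  18 155] [ 0.4303 -0.1957  0.055 ]
[381 263  21  27 266] [ 0.4034 -0.3891  0.055 ]
[387 287  15  13 132] [ 0.36   -0.3967  0.055 ]
```

View pics/fin.png

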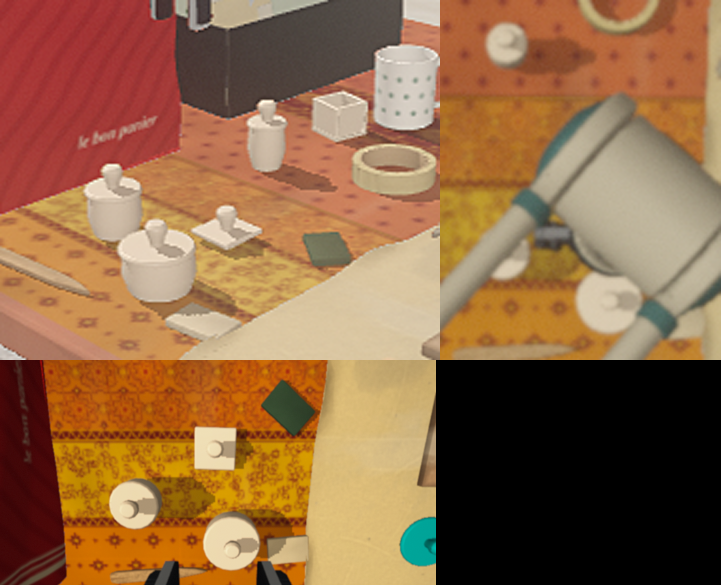

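The scene view shows all three round lids seated flat on their jars, the square lid lying untouched and its caddy open. The gripper is clear and empty, so I'm handing in.

```bash
python3 -c "
from rig import manip;print(manip.sign_off())"
```

```text
the job is handed in; nothing more can be done
None
```

All three round lids are on their matching jars, seated flat and released, with the square lid and its caddy left untouched; I handed the job in at about 17 s on the robot's clock, and it returned no verdict.

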